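Post a used gel cassette through the slot of the waste box

ROBOT

A 6-joint arm with a two-finger parallel gripper is mounted at the origin on a cart in front of the work surface, level with it; the furniture and walls round the work are solid. World frame = base frame: x ahead of the robot, y to its left, z up, the work surface at z = 0. Lengths are in mm, angles in rad, forces in N, time in s.
With the tool pointing down it reaches from about 275 to 750 mm from the base axis. Payload 10.2 kg.
Tool frame: the origin (TCP) lies midway between the tips of the shut fingers; the grasp point (between the pads) lies 19 mm behind it; z points along the fingers, y is the line along which they close (so a half turn about z gives the same grasp; the last joint's range is limited). The gripper opens to 85 mm and grips with 20 to 120 N. Pads are 22 mm wide; open, the fingers measure 114 mm over their backs; the gripper's body (76 mm by 85 mm) begins 54 mm behind the grasp point. The pads swing forward as they close: fully open they stand 13 mm farther back than shut.
Start: joints at [0.886, 0.313, 1.498, -0, 1.331, -0.223], TCP at [233.932, 470.007, 231.294] pointing down, gripper open.
Joint ranges: [-2.94, 2.94], [-0.97, 2.17], [0.19, 2.56], [-1.23, 4.37], [0.02, 3.11], [-2.88, 2.88]. Speed limits (rad/s): [2.39, 2.39, 3.01, 3.14, 3.14, 3.14].

INTERFACE

Orientations are given as a unit quaternion [w, x, y, z].
In Python, from rig import sense, capture, finish_job, find_in, place_of gives the robot as it stands. The module is installed in compiled form; this text tells all that it offers.
- The arm moves only by the shell command python3 -m jog 'ROWS' [FORCE]. ROWS is JSON, a list of rows, each an object of numbers: "tx", "ty", "tz": the shift along the tool's x, y, z in mm; "ax", "ay", "az": the turn, a rotation vector about the tool's x, y, z in rad; "jaw": the closure, from -1 (fully open) to 1 (shut), so that 0 is half open. In form: [{"tx": .., "ty": .., "tz": .., "ax": .., "ay": .., "az": .., "jaw": ..}, ...]. A call has 1 to 5 rows; each row shifts and turns the commanded pose from where the row before left it, along the tool's axes as they then stand; what a row does not reach is not made up. A row lasts 1/8 s, in which the tool goes at most 62.5 mm and 10.7 degrees, less where a joint would pass 70% of its speed; a pose out of reach is approached as far as the arm can. A call with a gripper value outside its range is refused whole. The fingers move at their own pace and stop on an object; FORCE is the grip in N (left out, the last holds). Time passes only in rows, so rows that do not move let the fingers close. It gives the time, the measured TCP pose, the force, the opening and the grip force at its end, in the units of the state.
- sense(): the state, without advancing time (a new reading comes with each control period).
- capture(name): name is "scene" or "side" or "wrist"; returns a dict with "color" (384x512x3 uint8, red, green, blue), "depth" (384x512 float32, mm along the optical axis (not along the pixel's ray), 0 where there is no reading), "fx", "fy", "cx", "cy" (pixels), "camera_from_world" (4x4, takes a point from world to camera coordinates); the wrist camera has in their place "mount" (4x4, takes a point from camera to tool coordinates, whose origin is the TCP and whose axes are the flange's). Camera axes: x right, y up, looking along -z (the intrinsics and any distortion apply to the point x, -y, -z); pixel columns grow to the right and rows downward; lengths in mm; the calibration is good to about 2 mm. A picture is of the moment at which its call begins: read the wrist's pose just before it.
- finish_job(): hands the job in; it is judged then, once.
Trained networks look in the newest picture that a camera, given by its name, has taken for a name from the list of things; names that differ only in an ending like _2 or _b are one class to them, and where a whole thing is asked for, a point or a joint stands for the part that bears it (a point fixed in the world has none). Each returns a list of dicts, best first, with "conf" (0 to 1); they miss things now and then, are a little off and sometimes report something else, mostly with a low value. They report only what shows in the picture. A call takes as long as a camera call.
- find_in(query, camera): "centre" ([column, row] in pixels, amid what is visible of it).
- place_of(query, camera): "centre" ([column, row] in pixels: a listed point, or the origin of a listed thing).
The state is a dict: "time_s": time; "joints": joint angles; "dq": joint speeds; "tau": joint torques, N m; "eef_pos": TCP position; "ee_rot": TCP orientation; "force": force on the tool from outside, world axes, zero at the start; "wrist_torque": the same for the moment, N m; "grip_width": opening from 0.0 (shut) to 1.0 (fully open); "grip_force": force on a finger pad.
Only numpy, scipy, OpenCV 4.12 (cv2) and the standard library are available. Lean on these libraries where they do the work, as an engineer would, in place of code of your own. Each camera call takes 0.05 s, during which the arm holds its last target. There are 200 camera calls.

TASK

Slide the steel shutter of the yellow waste box fully back, gently push the used gel cassette along the feed shelf and tip it up on its edge so that it drops through the narrow slot into the box, then slide the shutter fully shut again. Leave the sample cup and the buffer bottle where they stand.

Things in the scene. Friction and masses are not known exactly. Their poses are not given: they have to be found in the camera images.
- waste_box: Fixed yellow box, 274 long (its x), 180 wide (its y). Origin at the middle of the lip on its flat grey top, 170 above the bench; +x = feed direction, z up. Feed shelf: x -128 to 0 (the lip), open at -128. Side fences 8 high at y +-86; over the last 45 before the lip, guides 8 high narrow to y +-64. Trough and slot: x 0 to 63. Rear roof to x 146, with shutter rails 9 high at y +-64 to 73.
- slot (a point): Point over the middle of the slot, at the height of the box's top, box x 56.5. Trough 128 wide (y +-64): floor slopes straight down from the lip to box x 50, z -40. There the slot: 128 long, 13 wide (x 50 to 63), an upright wall behind it up to the top. A cassette tipped onto the slope stays leaning, front edge caught in the slot, rear edge raised; once upright it falls into the hollow box.
- cassette: Used mini gel cassette: flat rigid white plate, blue window, 86 (its x) x 100 (its y) x 7 thick, 60 to 130 g. Origin mid-underside, z out of its top. Starts flat on the shelf, its x within 0.3 rad of the box's. With its middle 5 past the lip it tips onto the slope once the push is eased. To stand it up, move its raised rear edge on and up together in an arc: a level push alone can jam it.
- shutter (a joint): Steel shutter plate, 66 long by 132 wide by 3 thick, that slides along the box's x on top of the box (upper face 3.5 above that top). 0 m = shut (covers the trough, x 2 to 68), 0.070 m = fully back on the rear roof, clear of trough and slot. It slides with a drag of about 1.5 N and stays where it is left; it starts up to 12 mm open.
- shutter_tab (a point): Middle of the upper edge of the shutter's upright tab: a plate 4 thick (box x), 60 wide (box y), standing 23 above the shutter's face, at box x 60, 26.5 above the box's top, when shut; moves with the shutter.
- sample_cup: White cup with orange lid, 61 wide, 62 high; a bystander. Origin at the middle of its underside.
- buffer_bottle: White bottle with red cap, 33 wide, 65 high; a bystander. Origin at the middle of its underside.

How it is judged (in metres and radians):
On the way, in this order (a step that is already met when the one before it is completed fails the run):
1. the shutter is slid back at least 60 mm, clear of the slot (value of joint shutter above 0.06 m), for 0.1 s.
2. the cassette has dropped through the slot into the box (z of cassette in the frame of waste_box below -0.06 m and x of cassette in the frame of waste_box between -0.126 and 0.144 m and y of cassette in the frame of waste_box between -0.088 and 0.088 m), for 0.1 s.
At the end, for the whole second after the job is handed in: The cassette lies at rest inside the box, its origin more than 60 mm below the box's top and within the box's walls, and the shutter is shut to within 4 mm (all of step 2 and value of joint shutter below 0.004 m and linear speed of cassette below 0.02 m/s); the robot touches nothing.
It fails at once if the sample cup or buffer bottle is moved by more than 15 mm (distance of any of sample_cup, buffer_bottle from where it was at the start of the episode above 0.015 m).
It fails at once if the cassette is rammed: pressed by the robot with more than 40 N (contact force between the fingers and cassette above 40 N).
It also fails if it takes over 62 s, if anything falls off the work surface, if the arm or the gripper's body presses on something with over 40 N, if the wrist force passes 120 N, or if a joint passes its speed limit or range.

## Working session

There is one attempt and no reset: what is moved stays moved. The work goes in short steps, Python scripts to look and compute and a shell command to move; the robot and the scene stay as the last step left them, time stands still between calls to the robot, and variables do not carry over. Pictures are saved under pics/ and viewed, at most 10 in all, crops included, and the job is handed in when it is done.

```bash
mkdir -p pics; cat > h.py <<'E'
import numpy as np, cv2
from rig import sense, capture, find_in, place_of
from scipy.spatial.transform import Rotation as R
def rot(q): return R.from_quat([q[1],q[2],q[3],q[0]])
def cam2world(c,s=None):
    if 'camera_from_world' in c: return np.linalg.inv(np.array(c['camera_from_world']))
    T=np.eye(4);T[:3,:3]=rot(s['ee_rot']).as_matrix();T[:3,3]=s['eef_pos'];return T@np.array(c['mount'])
def cloud(c,s=None):
    d=c['depth'];v,u=np.mgrid[:d.shape[0],:d.shape[1]]
    p=np.stack([(u-c['cx'])/c['fx']*d,-(v-c['cy'])/c['fy']*d,-d],-1)
    T=cam2world(c,s);return p@T[:3,:3].T+T[:3,3]
def onplane(c,px,z,s=None):
    T=cam2world(c,s);r=T[:3,:3]@np.array([(px[0]-c['cx'])/c['fx'],-(px[1]-c['cy'])/c['fy'],-1]);o=T[:3,3]
    return o+r*(z-o[2])/r[2]
def save(c,n): cv2.imwrite('pics/'+n+'.png',c['color'][:,:,::-1])
E
python3 - <<'E'
from h import *
s=sense();print(s)
print({k:v for k,v in capture('scene').items() if k not in('color','depth')}.keys())
for n in('scene','side'):
    c=capture(n);save(c,n);P=cloud(c)
    for q in('waste_box','slot','cassette','shutter_tab','sample_cup','buffer_bottle'):
        r=place_of(q,n)[:1]
        for x in r:
            u,v=map(int,x['centre']);print(n,q,x, P[min(v,383),min(u,511)].round(), onplane(c,x['centre'],{'slot':170,'waste_box':170,'cassette':170,'shutter_tab':196.5}.get(q,0)).round(1))
E
```

```text
{'time_s': 0.0, 'joints': array([ 8.85597535e-01,  3.13467854e-01,  1.49848347e+00, -5.40181209e-07,
        1.33101203e+00, -2.23390744e-01]), 'dq': array([ 9.19211377e-04, -1.05710953e-03, -8.91463532e-04, -1.86539127e-03,
        1.30085180e-03,  1.97010139e-05]), 'tau': array([ 1.44486232e-03, -4.12267542e+01, -2.59737700e+01, -9.65162440e-05,
        4.21509409e-03, -2.66677731e-06]), 'eef_pos': array([233.74980666, 469.78209047, 230.70848806]), 'ee_rot': array([-3.00516246e-04,  2.28857532e-01,  9.73459686e-01, -6.15951982e-04]), 'force': array([ 0.07256483, -0.0111837 ,  0.15300719]), 'wrist_torque': array([ 0.01295319, -0.01344547, -0.00312091]), 'grip_force': 0.0, 'grip_width': 1.0035735542340058}
dict_keys(['fx', 'fy', 'cx', 'cy', 'camera_from_world'])
scene waste_box {'centre': [250.8, 203.6], 'conf': 0.88} [ 488. -148.  167.] [ 486.4 -143.7  170. ]
scene slot {'centre': [242.9, 183.4], 'conf': 0.9} [ 501. -196.  172.] [ 499.1 -197.3  170. ]
scene cassette {'centre': [262.6, 229.1], 'conf': 0.78} [470. -76. 177.] [468.4 -81.7 170. ]
scene shutter_tab {'centre': [238.1, 169
[... 154 characters left out ...]
    0. ]
scene buffer_bottle {'centre': [287.6, 170.7], 'conf': 0.81} [ 390. -385.   22.] [ 385.7 -405.6   -0. ]
side waste_box {'centre': [200.7, 206.1], 'conf': 0.61} [ 494. -150.  166.] [ 490.8 -149.3  170. ]
side slot {'centre': [216.8, 180.9], 'conf': 0.73} [ 508. -205.  174.] [ 507.5 -207.1  170. ]
side cassette {'centre': [182.2, 237.3], 'conf': 0.88} [467. -83. 178.] [470.1 -85.4 170. ]
side shutter_tab {'centre': [217.0, 167.7], 'conf': 0.8} [ 529. -231.  170.] [ 511.6 -214.2  196.5]
side sample_cup {'centre': [308.8, 235.2], 'conf': 0.93} [ 354. -289.   51.] [ 367.5 -318.7    0. ]
side buffer_bottle {'centre': [325.7, 202.3], 'conf': 0.58} [ 382. -392.   27.] [ 389.1 -410.2    0. ]
```

View pics/scene.png

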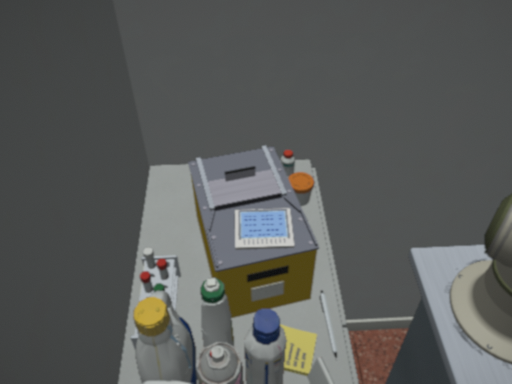

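View pics/side.png

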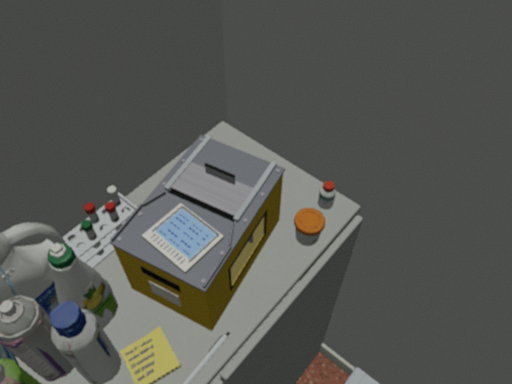

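```bash
python3 - <<'E'
from h import *
for n in('scene','side'):
    c=capture(n);P=cloud(c).reshape(-1,3);C=c['color'].reshape(-1,3).astype(int)
    m=(P[:,2]>160)&(P[:,2]<190)&(P[:,0]>330)&(P[:,0]<650)&(P[:,1]>-350)&(P[:,1]<80)
    Q=P[m][:,:2].astype(np.float32)
    print(n,m.sum(),cv2.minAreaRect(Q))
    # remove outliers
    img=np.zeros((450,400),np.uint8)
    for x,y in Q: img[int(y+360),int(x-300)]=255
    img=cv2.morphologyEx(img,cv2.MORPH_CLOSE,np.ones((9,9)));img=cv2.morphologyEx(img,cv2.MORPH_OPEN,np.ones((7,7)))
    k=max(cv2.findContours(img,0,2)[0],key=cv2.contourArea);r=cv2.minAreaRect(k);print((r[0][0]+300,r[0][1]-360),r[1:])
    w=m&(C.min(1)>170);W=P[w&(P[:,2]>173)]
    print('cass',len(W),cv2.minAreaRect(W[:,:2].astype(np.float32)) if len(W) else '',np.median(P[m][:,2]))
E
```

```text
scene 10636 ((525.515869140625, -104.25408935546875), (265.86181640625, 358.4436950683594), 11.665413856506348)
(491.83204650878906, -152.61309814453125) ((180.91278076171875, 277.13690185546875), 12.15494155883789)
cass 667 ((467.7387390136719, -80.43666076660156), (84.33557891845703, 98.63001251220703), 89.22639465332031) 171.05747922383932
side 14543 ((498.239990234375, -108.44662475585938), (406.09552001953125, 256.4972839355469), 83.73262786865234)
(492.7612609863281, -155.5580596923828) ((181.51976013183594, 276.57769775390625), 12.076555252075195)
cass 481 ((468.7071228027344, -84.73902893066406), (83.06526184082031, 97.63797760009766), 89.58741760253906) 172.15076253544146
```

The scene view shows the box with feed direction away from the camera (towards -y). The cassette is at about (262,228) and the tab at (240,172), with bottles in front. The side view agrees: cassette (182,236), tab (220,172), cup (310,222), bottle (328,190).

```bash
python3 - <<'E'
from h import *
Ps=np.concatenate([cloud(capture(n)).reshape(-1,3) for n in('scene','side')])
print('max z per 50mm cell; rows y, cols x 150..750')
for y in range(600,-500,-50):
    o=[]
    for x in range(150,750,50):
        m=(Ps[:,0]>=x)&(Ps[:,0]<x+50)&(Ps[:,1]<=y)&(Ps[:,1]>y-50)&(Ps[:,2]<700)&(Ps[:,2]>-50)
        o.append('%4d'%np.percentile(Ps[m,2],99) if m.sum()>3 else '   .')
    print('%5d'%y,*o)
a=np.radians(-77.9);ex=np.array([np.cos(a),np.sin(a)]);ey=np.array([-ex[1],ex[0]]);O=np.array([490.4,-145.2])
Q=np.c_[(Ps[:,:2]-O)@ex,(Ps[:,:2]-O)@ey,Ps[:,2]]
m=(abs(Q[:,1])<40)&(Q[:,0]>40)&(Q[:,0]<110)&(Q[:,2]>178)&(Q[:,2]<205)
print('tab',m.sum(),np.percentile(Q[m],[2,50,98],axis=0).round(1))
m=(abs(Q[:,1])<50)&(abs(Q[:,0])<140)
for x in range(-130,150,15):
    k=m&(Q[:,0]>=x)&(Q[:,0]<x+15);print(x,np.percentile(Q[k,2],[5,50,95]).round() if k.sum() else '')
E
```

```text
max z per 50mm cell; rows y, cols x 150..750
  600    .    .    .    .    .    .    .    .    .    .    .    .
  550    .    .    .    .    .    .    .    .    .    .    .    .
  500    .    .    .    .    .    .    .    .    .    .    .    .
  450    .    .    .    .    .    .    .    .    .    .    .    .
  400    .    .    .    .    .    .    .    .    .    .    .    .
  350    .    .    .    .    .    .    .    .    .    .    .    .
  300    .    .    .    .    .    .    .    .    .    .    .  387
  250    .    .    .    .    .    .  175  176  272  273    .  423
  200    .    .    .    .   62    .  173  220  219  277  202  463
  150   -2    .    .    2   64  168  220  202  198  279  236  503
  100    0    .    .    8   16   16  180  242  245  236  175  542
   50   -1    .    .    9   15   20   18  170  168  196   67  583
    0   -1    .    .    5  176  178  178  177  179  110  111  608
  -50    0    .    .    3  179  180  180  179  179  109  111  590
 -100    2    .    .    3  178  180  180  179  180   70  110  567
 -150    .    .    .    3    4  179  176  176  180    2    3  543
 -200    .    .    .    3    3  180  197  198  180  170    2  520
 -250    .    .    .   60   63  179  179  173  180  171    3  496
 -300    .    .    .   62   64  171  178    .    .    3    3  474
 -350    .    .    .    3   66   45    3    .    .    2    2  451
 -400    .    .    .    3   66   48    3    3    3    3    3  428
 -450  411  492  482  463  443  424  405  401  403  405  407  409
tab 519 [[ 62.4 -28.2 178.3]
 [ 66.5   0.2 190. ]
 [ 70.2  29.2 198.8]]
-130 [  4. 105. 171.]
-115 [168. 173. 179.]
-100 [172. 177. 179.]
-85 [174. 178. 180.]
-70 [171. 177. 180.]
-55 [170. 177. 180.]
-40 [170. 177. 179.]
-25 [168. 171. 179.]
-10 [168. 170. 172.]
5 [156. 172. 175.]
20 [147. 173. 176.]
35 [171. 174. 176.]
50 [172. 174. 193.]
65 [172. 180. 198.]
80 [168. 170. 172.]
95 [168. 170. 172.]
110 [168. 170. 172.]
125 [168. 170. 172.]
140
```

```bash
cat >> h.py <<'E'
a=np.radians(-77.9);ex=np.array([np.cos(a),np.sin(a),0]);ey=np.array([-ex[1],ex[0],0]);O=np.array([490.4,-145.2,170])
Rd=np.stack([-ex,ey,[0,0,-1]],1)   # tool axes wanted: x=-feed, y=box y, z down
def tobox(p): d=np.asarray(p)-O; return np.array([d@ex,d@ey,d[2]]).round(1)
def go(b):
    s=sense();Rt=rot(s['ee_rot']).as_matrix();t=O+ex*b[0]+ey*b[1]+np.array([0,0,b[2]])
    print('at box',tobox(s['eef_pos']),'shift',(Rt.T@(t-s['eef_pos'])).round(1),'turn',R.from_matrix(Rt.T@Rd).as_rotvec().round(3),'F',s['force'].round(1),'q',s['joints'].round(2),s['grip_width'],s['time_s'])
E
python3 -m jog '[{"tz":-25,"az":0.18,"jaw":1},{"tz":-25,"az":0.18,"jaw":1},{"tz":-25,"az":0.18,"jaw":1},{"tz":-25,"az":0.18,"jaw":1},{"az":0.177,"jaw":1}]' 30
python3 -c "
from h import *
go([38,0,160])"
```

```text
at box [-655.3 -121.8   61.3] shift [-527.4 -466.2  -98.7] turn [-0.     0.     0.898] F [0.2 0.6 0.2] q [ 0.89  0.31  1.5  -0.    1.33 -0.22] 1.0013907602591574 0.95schema error: expected keys tx, ty, tz, ax, ay, az, jaw
```

```bash

python3 -m jog '[{"tx":0,"ty":0,"tz":-25,"ax":0,"ay":0,"az":0.18,"jaw":1},{"tx":0,"ty":0,"tz":-25,"ax":0,"ay":0,"az":0.18,"jaw":1},{"tx":0,"ty":0,"tz":-25,"ax":0,"ay":0,"az":0.18,"jaw":1},{"tx":0,"ty":0,"tz":-25,"ax":0,"ay":0,"az":0.18,"jaw":1},{"tx":0,"ty":0,"tz":0,"ax":0,"ay":0,"az":0.178,"jaw":1}]' 30
python3 -c "
from h import *
go([38,0,160])"
```

```text
time_s: 1.58
eef_pos: [234.2, 470.4, 333.2]
ee_rot: [0.0, 0.631, 0.776, 0.002]
force: [-0.7, -0.1, 0.0]
grip_width: 0.0
grip_force: 0.0
at box [-655.6 -121.4  163.2] shift [-692.9  125.6    2. ] turn [ 0.003 -0.002 -0.006] F [-0.7 -0.1  0. ] q [ 0.89  0.26  1.3  -0.    1.57  0.68] 0.00029830667295750843 1.575
```

```bash

for i in 1 2 3; do python3 -m jog '[{"tx":-46,"ty":8.4,"tz":0,"ax":0,"ay":0,"az":0,"jaw":1},{"tx":-46,"ty":8.4,"tz":0,"ax":0,"ay":0,"az":0,"jaw":1},{"tx":-46,"ty":8.4,"tz":0,"ax":0,"ay":0,"az":0,"jaw":1},{"tx":-46,"ty":8.4,"tz":0,"ax":0,"ay":0,"az":0,"jaw":1},{"tx":-46,"ty":8.4,"tz":0,"ax":0,"ay":0,"az":0,"jaw":1}]' >/dev/null; done
python3 - <<'E'
from h import *
go([38,0,12])
s=sense();c=capture('wrist');save(c,'w1');P=cloud(c,s).reshape(-1,3)
B=np.c_[(P-O)@ex,(P-O)@ey,P[:,2]-170]
m=(abs(B[:,1])<40)&(B[:,0]>30)&(B[:,0]<110)&(B[:,2]>12)&(B[:,2]<35)
print('tab',m.sum(),np.percentile(B[m],[2,50,98],axis=0).round(1))
for q in('shutter_tab','cassette'):
    for r in place_of(q,'wrist')[:1]: print(q,r,tobox(onplane(c,r['centre'],196.5 if q!='cassette' else 170,s)))
E
```

```text
at box [ 36.3   4.1 161.3] shift [ -1.7  -4.2 149.3] turn [ 0.  0. -0.] F [ 0.2 -0.2 -0.3] q [-0.56  0.28  1.28  0.    1.58 -0.77] 0.001596242509515441 3.45
tab 509 [[ 67.4 -29.1  12.5]
 [ 68.1  -0.7  25. ]
 [ 71.3  27.8  27.7]]
shutter_tab {'centre': [251.1, 217.0], 'conf': 0.59} [71.1 -0.6 26.5]
cassette {'centre': [241.2, 71.3], 'conf': 0.85} [-64.4  -9.5   0. ]
```

View pics/w1.png

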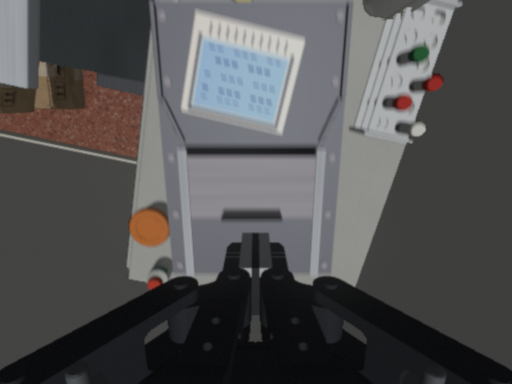

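The wrist view shows the shutter tab at (251,217) nearly centred on box y, and the cassette at (243,72), skewed by about 12°. The cup (150,228) and bottle (158,280) lie off to the side.

```bash

python3 -m jog '[{"tx":-1,"ty":-4,"tz":40,"ax":0,"ay":0,"az":0,"jaw":1},{"tx":0,"ty":0,"tz":40,"ax":0,"ay":0,"az":0,"jaw":1},{"tx":0,"ty":0,"tz":40,"ax":0,"ay":0,"az":0,"jaw":1},{"tx":0,"ty":0,"tz":20,"ax":0,"ay":0,"az":0,"jaw":1},{"tx":0,"ty":0,"tz":10,"ax":0,"ay":0,"az":0,"jaw":1}]' 
for i in 1 2; do python3 -m jog '[{"tx":-7,"ty":0,"tz":0,"ax":0,"ay":0,"az":0,"jaw":1},{"tx":-7,"ty":0,"tz":0,"ax":0,"ay":0,"az":0,"jaw":1},{"tx":-7,"ty":0,"tz":0,"ax":0,"ay":0,"az":0,"jaw":1},{"tx":-7,"ty":0,"tz":0,"ax":0,"ay":0,"az":0,"jaw":1},{"tx":-7,"ty":0,"tz":0,"ax":0,"ay":0,"az":0,"jaw":1}]'; done
python3 -c "
from h import *
go([117,0,10])"
```

```text
time_s: 4.22
eef_pos: [497.6, -179.1, 180.8]
ee_rot: [-0.0, 0.628, 0.778, 0.0]
force: [-0.8, -0.8, -0.5]
grip_width: -0.001
grip_force: 0.0
time_s: 4.85
eef_pos: [505.4, -214.7, 181.5]
ee_rot: [0.0, 0.629, 0.778, 0.0]
force: [-0.0, 1.5, 0.8]
grip_width: -0.001
grip_force: 0.9
time_s: 5.48
eef_pos: [512.7, -249.0, 181.3]
ee_rot: [-0.0, 0.629, 0.778, 0.0]
force: [-0.9, 1.9, 1.8]
grip_width: -0.003
grip_force: 0.9
at box [106.2   0.   11.3] shift [-10.8  -0.    1.3] turn [-0. -0. -0.] F [-0.9  1.9  1.8] q [-0.66  0.45  1.43  0.    1.26 -0.87] -0.002741612647615469 5.475
```

```bash

python3 -m jog '[{"tx":-4,"ty":0,"tz":0,"ax":0,"ay":0,"az":0,"jaw":1},{"tx":-3,"ty":0,"tz":0,"ax":0,"ay":0,"az":0,"jaw":1},{"tx":-2,"ty":0,"tz":0,"ax":0,"ay":0,"az":0,"jaw":1},{"tx":0,"ty":0,"tz":0,"ax":0,"ay":0,"az":0,"jaw":1}]' 
python3 -m jog '[{"tx":-2,"ty":0,"tz":0,"ax":0,"ay":0,"az":0,"jaw":1},{"tx":0,"ty":0,"tz":0,"ax":0,"ay":0,"az":0,"jaw":1}]' 
python3 - <<'E'
from h import *
go([117,0,10])
c=capture('side');P=cloud(c).reshape(-1,3);B=np.c_[(P-O)@ex,(P-O)@ey,P[:,2]-170]
for x in range(0,80,6):
    k=(abs(B[:,1])<50)&(B[:,0]>=x)&(B[:,0]<x+6);print(x,np.percentile(B[k,2],[5,50,95]).round() if k.sum() else '')
E
```

```text
time_s: 5.98
eef_pos: [514.5, -257.6, 181.2]
ee_rot: [0.0, 0.629, 0.778, -0.0]
force: [-0.4, 0.4, 0.3]
grip_width: 0.001
grip_force: 0.0
time_s: 6.22
eef_pos: [514.9, -259.4, 181.2]
ee_rot: [0.0, 0.629, 0.778, -0.0]
force: [0.4, 0.2, 0.6]
grip_width: -0.002
grip_force: 0.2
at box [116.8   0.   11.2] shift [-0.2 -0.   1.2] turn [-0.  0. -0.] F [0.4 0.2 0.6] q [-0.67  0.47  1.41 -0.    1.27 -0.88] -0.001591158627100218 6.225
0 [317. 335. 338.]
6 [313. 337. 339.]
12 [310. 338. 343.]
18 [288. 330. 339.]
24 [316. 333. 340.]
30 [301. 334. 343.]
36 [282. 333. 342.]
42 [264. 329. 341.]
48 [252. 275. 329.]
54 [250. 283. 325.]
60 [281. 295. 324.]
66 [288. 304. 322.]
72 [299. 305. 319.]
78 [302. 306. 317.]
```

```bash

for i in 1 2 3; do python3 -m jog '[{"tx":-1.5,"ty":0,"tz":0,"ax":0,"ay":0,"az":0,"jaw":1},{"tx":0,"ty":0,"tz":0,"ax":0,"ay":0,"az":0,"jaw":1}]' | egrep 'pos|force: \['; done
# back off, up
python3 -m jog '[{"tx":10,"ty":0,"tz":0,"ax":0,"ay":0,"az":0,"jaw":1},{"tx":10,"ty":0,"tz":-40,"ax":0,"ay":0,"az":0,"jaw":1},{"tx":20,"ty":0,"tz":-40,"ax":0,"ay":0,"az":0,"jaw":1},{"tx":30,"ty":0,"tz":-40,"ax":0,"ay":0,"az":0,"jaw":1},{"tx":40,"ty":0,"tz":-20,"ax":0,"ay":0,"az":0,"jaw":1}]' >/dev/null
python3 - <<'E'
from h import *
go([-135,-8,120])
s=sense();c=capture('wrist');save(c,'w2');P=cloud(c,s).reshape(-1,3);B=np.c_[(P-O)@ex,(P-O)@ey,P[:,2]-170]
m=(abs(B[:,1])<40)&(B[:,0]>80)&(B[:,0]<160)&(B[:,2]>12)&(B[:,2]<35)
print('tab',m.sum(),np.percentile(B[m],[2,50,98],axis=0).round(1))
for x in range(0,100,6):
    k=(abs(B[:,1])<50)&(B[:,0]>=x)&(B[:,0]<x+6);print(x,np.percentile(B[k,2],[5,50,95]).round() if k.sum() else '')
C=c['color'].reshape(-1,3).astype(int)
w=(C[:,0]>120)&(C[:,2]>150)&(B[:,2]>3)&(B[:,2]<15)&(B[:,0]<0)&(B[:,0]>-135)&(abs(B[:,1])<80);print(w.sum(),cv2.minAreaRect(B[w][:,:2].astype(np.float32)))
E
```

```text
eef_pos: [515.2, -260.9, 181.3]
force: [-0.3, 0.4, 0.1]
eef_pos: [515.4, -261.6, 181.2]
force: [-2.2, 4.9, 1.5]
eef_pos: [515.4, -261.6, 181.2]
force: [-4.6, 11.6, 4.7]
at box [ 10.9   0.2 153.4] shift [146.   -8.4  33. ] turn [ 0.003  0.003 -0.001] F [ 0.7 -0.1 -1. ] q [-0.53  0.24  1.35 -0.    1.54 -0.74] 0.0009985355464097014 7.65Traceback (most recent call last):
  File "<stdin>", line 5, in <module>
    return _quantile_unchecked(
        a, q, axis, out, overwrite_input, method, keepdims, weights)
    return _ureduce(a,
                    func=_quantile_ureduce_func,
    ...<5 lines>...
                    overwrite_input=overwrite_input,
                    method=method)
    r = func(a, **kwargs)
    result = _quantile(arr,
                       quantiles=q,
    ...<2 lines>...
                       out=out,
                       weights=wgt)
    slices_having_nans = np.isnan(arr[-1, ...])
                                  ~~~^^^^^^^^^
IndexError: index -1 is out of bounds for axis 0 with size 0
```

View pics/w2.png

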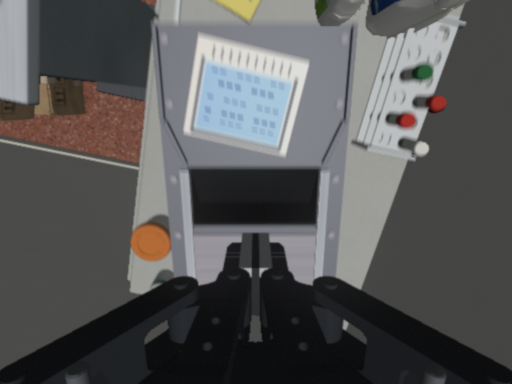

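The shutter is fully back and the dark trough is open at (255,197). The cassette is at (246,97), still skewed. Next I'm checking clearance to the bottles behind it.

```bash

python3 - <<'E'
from h import *
s=sense();c=capture('wrist');print(np.round(c['mount'],2))
P=cloud(c,s).reshape(-1,3);B=np.c_[(P-O)@ex,(P-O)@ey,P[:,2]-170]
C=c['color'].reshape(-1,3).astype(int)
w=(C[:,2]>150)&(B[:,2]>2)&(B[:,2]<18)&(B[:,0]<0)&(B[:,0]>-135)&(abs(B[:,1])<80);print(w.sum(),cv2.minAreaRect(B[w][:,:2].astype(np.float32)))
Ps=np.concatenate([cloud(capture(n)).reshape(-1,3) for n in('scene','side')])
B=np.c_[(Ps-O)@ex,(Ps-O)@ey,Ps[:,2]-170]
print('box-frame height map, rows x, cols y -120..160')
for x in range(-280,-120,20):
    print(x,*['%4d'%B[k,2].max() if (k:=(B[:,0]>=x)&(B[:,0]<x+20)&(B[:,1]>=y)&(B[:,1]<y+20)&(B[:,2]<150)).sum()>1 else '   .' for y in range(-120,160,20)])
E
```

```text
[[  -0.      0.96    0.29   72.81]
 [   1.      0.      0.     -0.48]
 [   0.      0.29   -0.96 -142.2 ]
 [   0.      0.      0.      1.  ]]
9820 ((-63.09138488769531, -0.0873870849609375), (103.70626831054688, 159.013916015625), 0.11480048298835754)
box-frame height map, rows x, cols y -120..160
-280 -167 -166 -167 -104 -124 -154    5   50   50   49   20   31   32   17
-260 -166 -161 -166 -154 -154 -153    4   49   49   36    .    .    .   14
-240 -163 -159 -157 -153 -154 -153    .    .    . -168   16   32    0   10
-220 -161 -158 -154 -154 -153 -153    .    .    . -167   70   75   59    1
-200 -158 -159 -158 -154 -152 -152    .    .    . -167   74   75   59  -47
-180 -159 -163 -166 -166 -153 -150    .    . -166 -167    .    . -168  -49
-160 -159 -166 -167 -166 -166 -166    . -169 -166 -166    .    . -167 -167
-140 -158    8    1    2    1    2    1    2    2    2    8    . -166 -167
```

```bash

python3 -m jog '[{"tx":8,"ty":0,"tz":40,"ax":0,"ay":0,"az":0,"jaw":0},{"tx":0,"ty":0,"tz":40,"ax":0,"ay":0,"az":0,"jaw":0},{"tx":0,"ty":0,"tz":40,"ax":0,"ay":0,"az":0,"jaw":0},{"tx":0,"ty":0,"tz":20,"ax":0,"ay":0,"az":0,"jaw":0},{"tx":0,"ty":0,"tz":9,"ax":0,"ay":0,"az":0,"jaw":0}]'
for i in 1 2 3 4 5; do python3 -m jog '[{"tx":0,"ty":0,"tz":1,"ax":0,"ay":0,"az":0,"jaw":0},{"tx":0,"ty":0,"tz":0.5,"ax":0,"ay":0,"az":0,"jaw":0}]' | egrep 'pos|force: \[' ; done
```

```text
time_s: 8.48
eef_pos: [490.6, -148.9, 170.4]
ee_rot: [-0.001, 0.629, 0.777, -0.0]
force: [-0.1, 0.2, -0.7]
grip_width: 0.502
grip_force: 0.0
eef_pos: [491.5, -148.7, 171.5]
force: [-0.2, 0.1, 0.0]
eef_pos: [491.3, -148.4, 169.6]
force: [0.4, 0.7, 0.0]
eef_pos: [491.2, -148.4, 168.1]
force: [-1.4, 0.8, 4.9]
eef_pos: [491.3, -148.4, 168.0]
force: [-6.8, 2.6, 17.6]
eef_pos: [491.3, -148.4, 167.9]
force: [-11.9, 4.8, 29.8]
```

```bash

python3 -m jog '[{"tx":0,"ty":0,"tz":-30,"ax":0,"ay":0,"az":0,"jaw":0},{"tx":35,"ty":-1.5,"tz":-20,"ax":0,"ay":0,"az":0,"jaw":0},{"tx":35,"ty":-1.5,"tz":0,"ax":0,"ay":0,"az":0,"jaw":0},{"tx":35,"ty":-1.5,"tz":0,"ax":0,"ay":0,"az":0,"jaw":0},{"tx":35,"ty":-1.5,"tz":0,"ax":0,"ay":0,"az":0,"jaw":0}]' >/dev/null
python3 -m jog '[{"tx":0,"ty":0,"tz":0,"ax":0,"ay":0,"az":0,"jaw":0}]' >/dev/null
python3 - <<'E'
from h import *
go([-137,-6,1])
c=capture('scene');save(c,'s2')
E
```

```text
at box [-138.3   -6.    45. ] shift [-1.3  0.  44. ] turn [ 0.    -0.     0.002] F [-0.5 -0.6 -0.2] q [-0.28  0.17  1.72  0.    1.25 -0.5 ] 0.49985346130980424 10.475
```

View pics/s2.png

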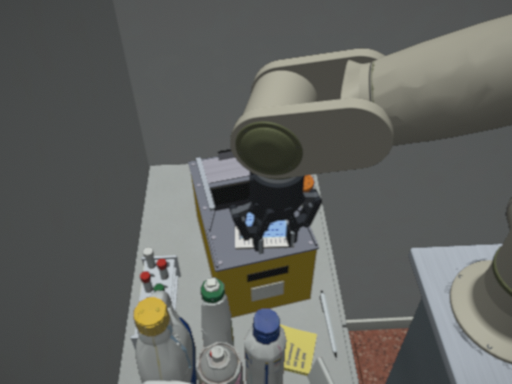

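The fingers are poised behind the cassette at about (265,235), and the bottles are clear. Descending and pushing now.

```bash

python3 -m jog '[{"tx":0,"ty":0,"tz":20,"ax":0,"ay":0,"az":0,"jaw":0},{"tx":0,"ty":0,"tz":15,"ax":0,"ay":0,"az":0,"jaw":0},{"tx":-1,"ty":0,"tz":9,"ax":0,"ay":0,"az":0,"jaw":0},{"tx":-2,"ty":0,"tz":0,"ax":0,"ay":0,"az":0,"jaw":0},{"tx":-3,"ty":0,"tz":0,"ax":0,"ay":0,"az":0,"jaw":0}]' | egrep 'pos|force: \['
for i in 1 2 3; do python3 -m jog '[{"tx":-4,"ty":0,"tz":0,"ax":0,"ay":0,"az":0,"jaw":0},{"tx":-4,"ty":0,"tz":0,"ax":0,"ay":0,"az":0,"jaw":0},{"tx":-4,"ty":0,"tz":0,"ax":0,"ay":0,"az":0,"jaw":0},{"tx":-4,"ty":0,"tz":0,"ax":0,"ay":0,"az":0,"jaw":0},{"tx":-4,"ty":0,"tz":0,"ax":0,"ay":0,"az":0,"jaw":0}]'| egrep 'pos|force: \['; done
python3 - <<'E'
from h import *
go([-48,-6,1])
s=sense();c=capture('wrist');save(c,'w3');c2=capture('side');save(c2,'sd3')
for n,cc in(('wrist',c),('side',c2)):
    for r in place_of('cassette',n)[:1]: print(n,r,tobox(onplane(cc,r['centre'],170,s)))
E
```

```text
eef_pos: [457.6, -19.1, 171.3]
force: [-0.2, 0.7, -0.4]
eef_pos: [461.4, -38.4, 170.8]
force: [-0.2, 0.2, 1.2]
eef_pos: [465.6, -57.9, 170.8]
force: [0.1, 0.9, 1.0]
eef_pos: [469.8, -77.5, 170.8]
force: [0.3, -0.0, -0.1]
at box [-70.5  -5.9   0.8] shift [-22.5  -0.1  -0.2] turn [-0. -0. -0.] F [ 0.3 -0.  -0.1] q [-0.41  0.27  1.73  0.    1.15 -0.62] 0.5013311817824602 13.025
wrist {'centre': [261.7, 331.5], 'conf': 0.71} [-17.7  -2.9   0. ]
```

View pics/sd3.png

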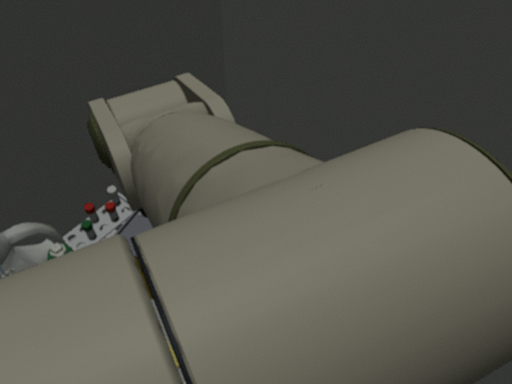

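The side camera is blocked by the arm, so I'm using the wrist view instead.

View pics/w3.png

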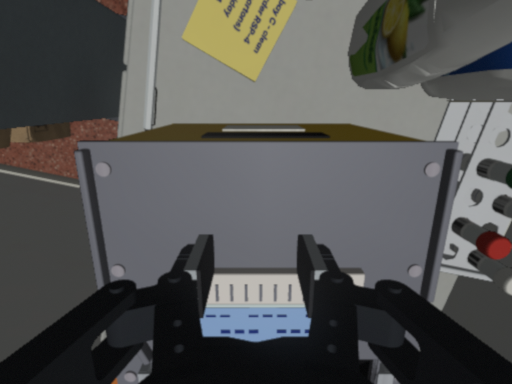

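The cassette is squared against the two fingers, with its rear edge level at about row 270. Pushing to just past the lip and then easing off.

```bash

python3 -m jog '[{"tx":-4,"ty":0,"tz":0,"ax":0,"ay":0,"az":0,"jaw":0},{"tx":-4,"ty":0,"tz":0,"ax":0,"ay":0,"az":0,"jaw":0},{"tx":-4,"ty":0,"tz":0,"ax":0,"ay":0,"az":0,"jaw":0},{"tx":-4,"ty":0,"tz":0,"ax":0,"ay":0,"az":0,"jaw":0},{"tx":-3,"ty":0,"tz":0,"ax":0,"ay":0,"az":0,"jaw":0}]'| egrep 'pos|force: \['
python3 -m jog '[{"tx":-3,"ty":0,"tz":0,"ax":0,"ay":0,"az":0,"jaw":0},{"tx":-3,"ty":0,"tz":0,"ax":0,"ay":0,"az":0,"jaw":0},{"tx":-1,"ty":0,"tz":0,"ax":0,"ay":0,"az":0,"jaw":0},{"tx":0,"ty":0,"tz":0,"ax":0,"ay":0,"az":0,"jaw":0}]'| egrep 'pos|force: \['
python3 -m jog '[{"tx":8,"ty":0,"tz":0,"ax":0,"ay":0,"az":0,"jaw":0},{"tx":8,"ty":0,"tz":0,"ax":0,"ay":0,"az":0,"jaw":0},{"tx":0,"ty":0,"tz":0,"ax":0,"ay":0,"az":0,"jaw":0},{"tx":0,"ty":0,"tz":0,"ax":0,"ay":0,"az":0,"jaw":0}]'| egrep 'pos|force: \['
python3 - <<'E'
from h import *
go([-48,-6,1])
s=sense();c=capture('wrist');save(c,'w4')
P=cloud(c,s).reshape(-1,3);B=np.c_[(P-O)@ex,(P-O)@ey,P[:,2]-170]
for x in range(-50,30,5):
    print(x,[np.percentile(B[k,2],[10,50,90]).round() if (k:=(B[:,1]>y)&(B[:,1]<y+18)&(B[:,0]>=x)&(B[:,0]<x+5)&(B[:,2]<60)).sum()>5 else 0 for y in(-60,-25,-5,40)])
E
```

```text
eef_pos: [473.8, -96.1, 170.8]
force: [-0.7, 0.6, -0.2]
eef_pos: [475.2, -102.8, 170.8]
force: [-0.6, -0.2, 0.8]
eef_pos: [471.9, -87.0, 170.8]
force: [-0.6, -0.9, 0.1]
at box [-60.8  -5.9   0.8] shift [-12.8  -0.1  -0.2] turn [0. 0. 0.] F [-0.6 -0.9  0.1] q [-0.43  0.27  1.72 -0.    1.15 -0.64] 0.4997590209506418 14.85
-50 [array([-1., -0., 58.]), array([-1., -0.,  0.]), array([-1., -1.,  0.]), array([-1., -1.,  0.])]
-45 [array([-1., -0.,  0.]), array([-1., -0.,  0.]), array([-1., -1.,  0.]), array([-1., -1.,  0.])]
-40 [0, array([-1., -1.,  0.]), array([-1., -1.,  0.]), array([-1., -1.,  0.])]
-35 [0, array([-1., -1.,  0.]), array([-1., -1.,  0.]), 0]
-30 [0, array([-1., -0.,  0.]), array([-1., -1.,  0.]), 0]
-25 [0, array([-1., -0.,  0.]), array([-1., -1.,  0.]), 0]
-20 [0, array([-1., -1.,  0.]), array([-1., -0.,  0.]), 0]
-15 [0, array([-1., -1.,  0.]), array([-1., -1.,  0.]), 0]
-10 [0, array([-1., -1.,  0.]), array([-1., -1.,  0.]), 0]
-5 [0, array([-1., -1., -0.]), array([-1., -1., -0.]), array([-1., -0.,  1.])]
0 [0, 0, 0, array([-2., -1.,  0.])]
5 [0, 0, 0, 0]
10 [0, 0, 0, 0]
15 [0, 0, 0, 0]
20 [0, 0, 0, 0]
25 [0, 0, 0, 0]
```

View pics/w4.png

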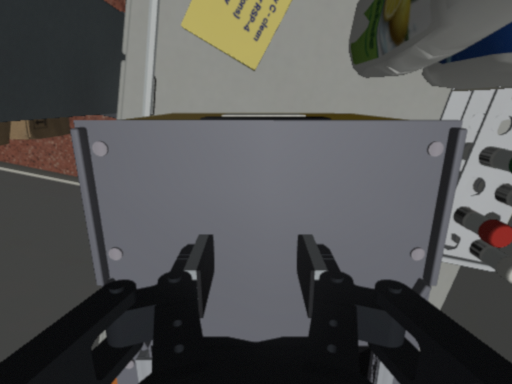

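The shelf between the fingers is empty up to the lip, so the cassette has tipped. I'm raising the arm to see how it sits.

```bash

python3 -m jog '[{"tx":10,"ty":0,"tz":-30,"ax":0,"ay":0,"az":0,"jaw":0},{"tx":10,"ty":0,"tz":-40,"ax":0,"ay":0,"az":0,"jaw":0},{"tx":0,"ty":0,"tz":-30,"ax":0,"ay":0,"az":0,"jaw":0},{"tx":0,"ty":0,"tz":0,"ax":0,"ay":0,"az":0,"jaw":0}]'| egrep 'pos|force: \['
python3 - <<'E'
from h import *
go([-48,-6,1])
s=sense();c=capture('wrist');c2=capture('scene');im=np.hstack([c['color'],c2['color']]);cv2.imwrite('pics/w5.png',cv2.resize(im,(800,300))[:,:,::-1])
for n,cc in(('wrist',c),('scene',c2)):
    P=cloud(cc,s).reshape(-1,3);B=np.c_[(P-O)@ex,(P-O)@ey,P[:,2]-170];print(n)
    for x in range(-40,75,5):
        print(x,[np.percentile(B[k,2],[10,50,90]).round() if (k:=(B[:,1]>y)&(B[:,1]<y+20)&(B[:,0]>=x)&(B[:,0]<x+5)&(B[:,2]<60)).sum()>2 else 0 for y in(-70,-50,-10,30,50)])
E
```

```text
eef_pos: [468.4, -67.8, 272.7]
force: [-0.5, -0.8, -0.3]
at box [-80.3  -5.3 102.7] shift [-32.1  -1.1 101.7] turn [ 0.003  0.002 -0.   ] F [-0.5 -0.8 -0.3] q [-0.39  0.17  1.58 -0.    1.4  -0.6 ] 0.5034049553779181 15.4
wrist
-40 [array([-1., -0.,  0.]), array([-1., -1.,  0.]), array([-1., -1.,  0.]), array([-1., -1.,  0.]), array([-1., -1.,  0.])]
-35 [array([-1., -0.,  0.]), array([-2., -1.,  0.]), array([-1., -0.,  0.]), array([-2., -1.,  0.]), array([-2., -1.,  0.])]
-30 [0, array([-1., -0.,  1.]), array([-1., -1.,  0.]), array([-1., -1.,  0.]), array([-1., -1.,  0.])]
-25 [0, array([-1., -1.,  0.]), array([-1., -1.,  0.]), array([-1., -0.,  0.]), array([-1., -0.,  0.])]
-20 [0, array([-1., -0.,  0.]), array([-1., -1.,  0.]), array([-1., -0.,  0.]), array([-1., -1.,  2.])]
-15 [0, array([-1., -1.,  0.]), array([-1., -0.,  0.]), array([-1., -1.,  0.]), array([-1.,  4.,  7.])]
-10 [0, array([-1., -0.,  8.]), array([-1., -0.,  8.]), array([-2., -0.,  8.]), 0]
-5 [0, array([-1.,  9., 11.]), array([-1.,  9., 11.]), array([-1., 10., 11.]), 0]
0 [0, array([ 6.,  7., 10.]), array([ 7., 
[... 3333 characters left out ...]
[-32., -31., -29.]), array([-32., -31., -30.]), array([-33., -32., -29.]), array([-39.,   7.,   8.])]
50 [array([-37., -12.,   7.]), array([-36., -34., -34.]), 0, array([-35., -34., -32.]), array([-39.,   7.,   9.])]
55 [array([-41., -23.,   8.]), array([-39., -22.,  -5.]), array([-38., -19., -17.]), array([-39., -22.,  -9.]), array([-36., -13.,   8.])]
60 [array([-44., -20.,   0.]), array([-38., -20.,  -3.]), array([-39., -28., -16.]), array([-37., -19.,  -1.]), array([-44., -20.,   0.])]
65 [array([-2.,  1.,  9.]), array([-2., -0.,  3.]), 0, array([-2., -1.,  1.]), array([-2.,  1.,  8.])]
70 [array([-1.,  2.,  6.]), array([-2.,  2.,  4.]), 0, array([-1.,  3.,  4.]), array([-2.,  3.,  7.])]
```

View pics/w5.png

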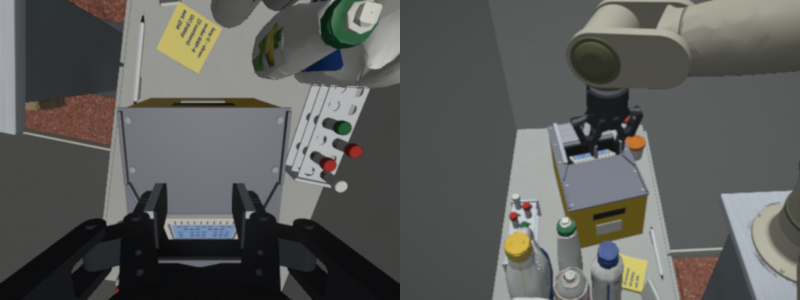

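The cassette leans on the slope with its rear edge raised, at about (203,228) in the left half of the picture. The depth puts its upper rear edge at box x -7, z +11. I'll lower the fingers behind that edge and push along the arc.

```bash

python3 -m jog '[{"tx":-20,"ty":1,"tz":20,"ax":0,"ay":0,"az":0,"jaw":0},{"tx":-20,"ty":1,"tz":35,"ax":0,"ay":0,"az":0,"jaw":0},{"tx":0,"ty":0,"tz":30,"ax":0,"ay":0,"az":0,"jaw":0},{"tx":0,"ty":0,"tz":17,"ax":0,"ay":0,"az":0,"jaw":0},{"tx":0,"ty":0,"tz":0,"ax":0,"ay":0,"az":0,"jaw":0}]'| egrep 'pos|force: \['
python3 -c "
from h import *
go([-25,-4,-0.2])"
```

```text
eef_pos: [477.6, -106.2, 168.2]
force: [-0.9, 0.3, 6.9]
at box [-40.8  -4.3  -1.8] shift [-15.8   0.3  -1.7] turn [-0.001 -0.001 -0.   ] F [-0.9  0.3  6.9] q [-0.46  0.3   1.69 -0.    1.15 -0.67] 0.4970674073571451 16.125
```

```bash

python3 -m jog '[{"tx":0,"ty":0,"tz":-2.3,"ax":0,"ay":0,"az":0,"jaw":0},{"tx":-8,"ty":0,"tz":0,"ax":0,"ay":0,"az":0,"jaw":0},{"tx":-8,"ty":0,"tz":0,"ax":0,"ay":0,"az":0,"jaw":0},{"tx":-3,"ty":0,"tz":0,"ax":0,"ay":0,"az":0,"jaw":0},{"tx":0,"ty":0,"tz":0,"ax":0,"ay":0,"az":0,"jaw":0}]'| egrep 'pos|force: \['
python3 -m jog '[{"tx":-3,"ty":0,"tz":-2,"ax":0,"ay":0,"az":0,"jaw":0},{"tx":-3,"ty":0,"tz":-3,"ax":0,"ay":0,"az":0,"jaw":0},{"tx":0,"ty":0,"tz":0,"ax":0,"ay":0,"az":0,"jaw":0}]'| egrep 'pos|force: \['
python3 -m jog '[{"tx":-3,"ty":0,"tz":-3,"ax":0,"ay":0,"az":0,"jaw":0},{"tx":-3,"ty":0,"tz":-3,"ax":0,"ay":0,"az":0,"jaw":0},{"tx":0,"ty":0,"tz":0,"ax":0,"ay":0,"az":0,"jaw":0}]'| egrep 'pos|force: \['
python3 -c "
from h import *
go([-25,-4,-0.2])"
```

```text
eef_pos: [482.0, -125.0, 170.9]
force: [-0.8, 1.0, 0.1]
eef_pos: [483.4, -130.8, 176.4]
force: [0.3, -0.1, 0.5]
eef_pos: [484.6, -136.7, 182.3]
force: [-0.6, 0.5, -0.2]
at box [-9.5 -3.9 12.3] shift [15.5 -0.2 12.5] turn [ 0.  0. -0.] F [-0.6  0.5 -0.2] q [-0.51  0.31  1.63 -0.    1.2  -0.72] 0.4991197522159348 17.5
```

```bash
cat > prof.py <<'E'
from h import *
go([0,-4,0])
s=sense();c=capture('wrist');c2=capture('scene')
for n,cc in(('wrist',c),('scene',c2)):
    P=cloud(cc,s).reshape(-1,3);B=np.c_[(P-O)@ex,(P-O)@ey,P[:,2]-170];print(n)
    for x in range(-30,75,5):
        print(x,[np.percentile(B[k,2],[10,50,90]).round() if (k:=(B[:,1]>y)&(B[:,1]<y+w)&(B[:,0]>=x)&(B[:,0]<x+5)&(B[:,2]<60)).sum()>2 else 0 for y,w in((-57,8),(-15,20),(40,8))])
im=np.hstack([c['color'],c2['color'][60:316,130:386].repeat(1.5,0)[:384] if 0 else cv2.resize(c2['color'][100:292,150:350],(400,384))]);cv2.imwrite('pics/p%d.png'%int(s['time_s']*100),cv2.resize(im,(800,337))[:,:,::-1])
E
python3 prof.py; ls pics
```

```text
at box [-9.5 -3.9 12.3] shift [-9.5 -0.1 12.3] turn [ 0.  0. -0.] F [-0.6  0.5 -0.2] q [-0.51  0.31  1.63 -0.    1.2  -0.72] 0.4991197522159348 17.5
wrist
-30 [array([-1., -0.,  0.]), array([-1., -0.,  0.]), array([-1., -0.,  0.])]
-25 [array([-1., -0., 59.]), array([-1., -1.,  0.]), array([-1., -0., 59.])]
-20 [array([-1., -0.,  0.]), array([-1., -0.,  0.]), array([-1., -1.,  0.])]
-15 [array([-1., -0.,  0.]), array([-1., -1.,  0.]), array([-1., -1.,  0.])]
-10 [array([-1., -0.,  1.]), array([-1., -0.,  8.]), array([-1., -0.,  8.])]
-5 [array([-1., -0.,  6.]), array([-1.,  9., 11.]), array([-1.,  9., 11.])]
0 [array([-3., -1.,  0.]), array([ 7.,  8., 10.]), array([ 7.,  8., 10.])]
5 [array([-7., -5., -4.]), array([3., 4., 6.]), array([3., 4., 6.])]
10 [array([-10.,  -9.,  -7.]), array([-1.,  0.,  1.]), array([1., 1., 1.])]
15 [0, array([-5., -3., -2.]), 0]
20 [0, array([-9., -7., -6.]), 0]
25 [0, array([-13., -11.,  -9.]), 0]
30 [0, array([-17., -15., -13.]), 0]
35 [0, array([-21., -19., -18.]), 0]
40 [0, array([-25., -23., -22.]), 0]
45 [0, array([-29., -28., -26.]), 0]
50 [0, arra
[... 641 characters left out ...]
), array([3., 4., 6.])]
5 [0, array([1., 1., 2.]), 0]
10 [0, array([-3., -2., -1.]), 0]
15 [0, array([-8., -6., -5.]), array([-8., -5., -5.])]
20 [0, array([-11.,  -9.,  -9.]), 0]
25 [0, array([-16., -15., -14.]), 0]
30 [0, array([-20., -17., -16.]), array([-18., -16., -16.])]
35 [0, array([-23., -22., -21.]), 0]
40 [0, array([-27., -25., -25.]), array([-28., -27., -26.])]
45 [0, array([-31., -30., -28.]), 0]
50 [0, array([-35., -34., -33.]), 0]
55 [0, array([-38., -22., -17.]), array([-37., -22., -12.])]
60 [0, array([-38., -28., -10.]), array([-39., -20.,  -4.])]
65 [0, 0, array([-14.,   0.,   3.])]
70 [0, 0, 0]
p1750.png
s2.png
scene.png
sd3.png
side.png
w1.png
w2.png
w3.png
w4.png
w5.png
```

The edge slipped under the fingertips and the cassette has not moved. I'll back off, go lower and push level further before rising.

```bash

python3 -m jog '[{"tx":12,"ty":0,"tz":0,"ax":0,"ay":0,"az":0,"jaw":0},{"tx":10,"ty":0,"tz":2,"ax":0,"ay":0,"az":0,"jaw":0},{"tx":0,"ty":0,"tz":9.8,"ax":0,"ay":0,"az":0,"jaw":0},{"tx":0,"ty":0,"tz":0,"ax":0,"ay":0,"az":0,"jaw":0}]'| egrep 'pos|force: \['
python3 -m jog '[{"tx":-5,"ty":0,"tz":0,"ax":0,"ay":0,"az":0,"jaw":0},{"tx":-5,"ty":0,"tz":0,"ax":0,"ay":0,"az":0,"jaw":0},{"tx":-4,"ty":0,"tz":0,"ax":0,"ay":0,"az":0,"jaw":0},{"tx":-4,"ty":0,"tz":0,"ax":0,"ay":0,"az":0,"jaw":0},{"tx":0,"ty":0,"tz":0,"ax":0,"ay":0,"az":0,"jaw":0}]'| egrep 'pos|force: \['
python3 prof.py | head -14
```

```text
eef_pos: [479.5, -114.7, 169.4]
force: [0.0, 0.3, -0.3]
eef_pos: [483.3, -130.9, 170.9]
force: [-4.3, 13.3, 9.7]
at box [-15.5  -3.9   0.9] shift [-15.5  -0.1   0.8] turn [-0.    -0.004 -0.   ] F [-4.3 13.3  9.7] q [-0.5   0.32  1.66  0.    1.17 -0.71] 0.4978788171362418 18.725
wrist
-30 [array([-1., 54., 59.]), array([-1., -1.,  0.]), array([-1., 54., 59.])]
-25 [array([-1., -0.,  0.]), array([-1., -1.,  0.]), array([-1., -1.,  0.])]
-20 [array([-1.,  1., 60.]), array([-1., -0.,  0.]), array([-1., 58., 59.])]
-15 [array([-1., 58., 59.]), array([-1., -0.,  0.]), array([-1., 58., 59.])]
-10 [array([-1., 58., 60.]), array([-1., -1.,  0.]), array([-1., 58., 60.])]
-5 [array([-1., -0.,  0.]), array([-1.,  9., 12.]), array([-1.,  0., 11.])]
0 [array([-1., -0., -0.]), array([ 8., 10., 11.]), 0]
5 [0, array([4., 6., 8.]), 0]
10 [0, array([0., 1., 3.]), 0]
15 [0, array([-4., -2., -1.]), 0]
20 [0, array([-8., -6., -5.]), 0]
25 [0, array([-12., -10.,  -9.]), 0]
```

```bash

for i in 1 2 3; do python3 -m jog '[{"tx":-1,"ty":0,"tz":-1.5,"ax":0,"ay":0,"az":0,"jaw":0},{"tx":-1,"ty":0,"tz":-1.5,"ax":0,"ay":0,"az":0,"jaw":0}]'| egrep 'pos|force: \['; done
python3 prof.py | head -14
```

```text
eef_pos: [484.1, -133.9, 173.7]
force: [0.6, 2.7, 1.7]
eef_pos: [484.6, -136.8, 176.3]
force: [-0.1, -0.6, 0.5]
eef_pos: [484.9, -138.6, 179.3]
force: [-0.7, 0.3, -0.3]
at box [-7.6 -4.   9.3] shift [-7.6 -0.   9.3] turn [-0.  0. -0.] F [-0.7  0.3 -0.3] q [-0.51  0.32  1.64 -0.    1.19 -0.72] 0.5002660412536126 19.575
wrist
-30 [array([-1., -0.,  0.]), array([-1., -0.,  0.]), array([-1., -1.,  0.])]
-25 [array([-1., -0., 18.]), array([-1., -0.,  0.]), array([-1., -0.,  1.])]
-20 [array([-1.,  0., 58.]), array([-1., -0.,  0.]), array([-1., -0., 58.])]
-15 [array([-1., -0.,  0.]), array([-1., -0.,  0.]), array([-1., -1.,  0.])]
-10 [array([-1., -0.,  0.]), array([-1., -0.,  0.]), array([-1., -0.,  0.])]
-5 [array([-1., -0.,  0.]), array([-1., -0.,  0.]), array([-1., -0.,  0.])]
0 [array([-2., -1.,  0.]), array([-2., -0., 17.]), array([-2., -1., 16.])]
5 [array([-6., -5., -3.]), array([-5., 18., 20.]), array([-6., -3., 18.])]
10 [array([-10.,  -8.,  -7.]), array([-10.,  -8.,  17.]), array([-10.,  -9.,  -7.])]
15 [array([-13., -11., -11.]), array([-15., -12.,  10.]), array([-12., -11., -11.])]
20 [0, array([-18., -15.,   6.]), 0]
25 [0, array([-3., -2.,  2.]), 0]
```

```bash

python3 -m jog '[{"tx":-3,"ty":0,"tz":-1.5,"ax":0,"ay":0,"az":0,"jaw":0},{"tx":-3,"ty":0,"tz":-1.5,"ax":0,"ay":0,"az":0,"jaw":0},{"tx":-3,"ty":0,"tz":-1.5,"ax":0,"ay":0,"az":0,"jaw":0},{"tx":-3,"ty":0,"tz":-1,"ax":0,"ay":0,"az":0,"jaw":0}]'| egrep 'pos|force: \['
python3 prof.py | sed -n 6,22p
python3 -m jog '[{"tx":-3,"ty":0,"tz":-1,"ax":0,"ay":0,"az":0,"jaw":0},{"tx":-3,"ty":0,"tz":-1,"ax":0,"ay":0,"az":0,"jaw":0},{"tx":-3,"ty":0,"tz":-0.5,"ax":0,"ay":0,"az":0,"jaw":0},{"tx":-3,"ty":0,"tz":0,"ax":0,"ay":0,"az":0,"jaw":0}]'| egrep 'pos|force: \['
python3 prof.py | sed -n 6,22p
```

```text
eef_pos: [487.5, -150.4, 184.9]
force: [-0.3, -0.1, 0.3]
-15 [array([-1., -0.,  0.]), array([-1., -0.,  0.]), array([-1., -0.,  0.])]
-10 [array([-1., -0.,  0.]), array([-1., -1.,  0.]), array([-1., -0.,  0.])]
-5 [array([-1., -1.,  0.]), array([-1., -0.,  0.]), array([-1., -1.,  0.])]
0 [array([-3., -1., -0.]), array([-2., -1.,  0.]), array([-2., -1., -0.])]
5 [array([-7., -5., -4.]), array([-6., -5., -3.]), array([-6., -5., -3.])]
10 [array([-11.,  -9.,  -7.]), array([-11.,  -9.,  -7.]), array([-10.,  -9.,  -7.])]
15 [array([-14., -13., -11.]), array([-13.,  22.,  24.]), array([-14.,  21.,  24.])]
20 [array([-18., -17., -15.]), array([-18.,  23.,  25.]), array([-18., -16., -15.])]
25 [array([-22., -20., -19.]), array([-22., -21.,  -3.]), array([-21., -20., -19.])]
30 [0, array([-26., -24.,  -4.]), 0]
35 [0, array([-31., -29., -27.]), 0]
40 [0, array([-34., -33., -32.]), 0]
45 [0, array([-38., -36., -32.]), 0]
50 [0, array([-40., -39., -39.]), 0]
55 [0, 0, 0]
60 [0, array([-33., -19.,  -2.]), 0]
65 [0, array([-32.,  -8.,  -0.]), 0]
eef_pos: [490.0, -162.1, 187.3]
force: [-0.5, -0.4,
[... 442 characters left out ...]
), array([-10.,  -9.,  -7.])]
15 [array([-14., -13., -11.]), array([-14., -13., -11.]), array([-15., -13., -11.])]
20 [array([-19., -17., -15.]), array([-19., -17., -15.]), array([-18., -17., -15.])]
25 [array([-23., -21., -19.]), array([-21.,  22.,  24.]), array([-22.,  18.,  23.])]
30 [array([-27., -25., -24.]), array([-25.,  23.,  25.]), array([-26.,   7.,  24.])]
35 [array([-30., -28., -28.]), array([-30.,  -8.,   2.]), array([-30., -28.,   2.])]
40 [array([-32., -31., -31.]), array([-34., -31., -12.]), array([-25., -11., -10.])]
45 [0, array([-38., -35., -25.]), 0]
50 [0, array([-40., -39., -38.]), 0]
55 [0, 0, 0]
60 [0, array([-19., -10.,  -1.]), 0]
65 [0, array([-18.,  -5.,  -0.]), 0]
```

```bash

python3 -m jog '[{"tx":-3,"ty":0,"tz":2.5,"ax":0,"ay":0,"az":0,"jaw":0},{"tx":-3,"ty":0,"tz":2.5,"ax":0,"ay":0,"az":0,"jaw":0},{"tx":-3,"ty":0,"tz":2.5,"ax":0,"ay":0,"az":0,"jaw":0},{"tx":-3,"ty":0,"tz":2,"ax":0,"ay":0,"az":0,"jaw":0}]'| egrep 'pos|force: \['
python3 -m jog '[{"tx":-3,"ty":0,"tz":1,"ax":0,"ay":0,"az":0,"jaw":0},{"tx":-3,"ty":0,"tz":0,"ax":0,"ay":0,"az":0,"jaw":0},{"tx":-3,"ty":0,"tz":0,"ax":0,"ay":0,"az":0,"jaw":0},{"tx":0,"ty":0,"tz":0,"ax":0,"ay":0,"az":0,"jaw":0}]'| egrep 'pos|force: \['
python3 prof.py | sed '2d;/scene/,$d' | sed -n 6,30p
```

```text
eef_pos: [492.5, -173.8, 177.6]
force: [0.5, -0.2, 0.4]
eef_pos: [494.4, -182.6, 176.8]
force: [-0.4, 0.4, 0.5]
-10 [array([-1., -0.,  0.]), array([-1., -1.,  0.]), array([-1., -1.,  0.])]
-5 [array([-1., -0.,  0.]), array([-1., -0.,  0.]), array([-1., -0.,  0.])]
0 [array([-2., -1.,  0.]), array([-3., -1., -0.]), array([-3., -1., -0.])]
5 [array([-7., -5., -3.]), array([-7., -5., -3.]), array([-7., -5., -3.])]
10 [array([-11.,  -9.,  -7.]), array([-11.,  -9.,  -7.]), array([-11.,  -9.,  -7.])]
15 [array([-15., -13., -12.]), array([-15., -13., -12.]), array([-15., -13., -11.])]
20 [array([-18., -15.,  59.]), array([-19., -17., -15.]), array([-18., -15.,  59.])]
25 [array([-22.,  54.,  59.]), array([-22., -21., -19.]), array([-22.,  55.,  59.])]
30 [array([-26., -25., -23.]), array([-27., -25., -23.]), array([-26., -25., -23.])]
35 [array([-31., -29., -27.]), array([-30., -29., -27.]), array([-31., -29., -28.])]
40 [array([-34., -33., -31.]), array([-35., -33., -31.]), array([-35., -33., -31.])]
45 [array([-38., -37., -35.]), array([-39., -37., -35.]), array([-39., -37., -35.])]
50 [array([-41., -40., -39.]), array([-40., -40., -39.]), array([-41., -40., -39.])]
55 [0, 0, 0]
60 [array([-66., -61., -55.]), array([-59., -30.,  -7.]), array([-66., -63., -56.])]
65 [array([-69., -63., -57.]), array([-50., -11.,  -0.]), array([-68., -60., -56.])]
70 [0, array([-1., -0.,  3.]), 0]
```

The slope and slot are clear, so the cassette has dropped. I'll raise the arm, check from above and go behind the tab.

```bash

python3 -m jog '[{"tx":8,"ty":0,"tz":-30,"ax":0,"ay":0,"az":0,"jaw":1},{"tx":0,"ty":0,"tz":-45,"ax":0,"ay":0,"az":0,"jaw":1},{"tx":-30,"ty":1,"tz":-10,"ax":0,"ay":0,"az":0,"jaw":1},{"tx":-35,"ty":1,"tz":0,"ax":0,"ay":0,"az":0,"jaw":1},{"tx":-35,"ty":1,"tz":0,"ax":0,"ay":0,"az":0,"jaw":1}]'| egrep 'pos|force: \['
python3 - <<'E'
from h import *
go([158,0,11])
s=sense();c=capture('wrist');save(c,'w6');P=cloud(c,s).reshape(-1,3);B=np.c_[(P-O)@ex,(P-O)@ey,P[:,2]-170]
k=(abs(B[:,1])<55)&(B[:,0]>-10)&(B[:,0]<68);print(np.percentile(B[k,2],[0,1,10,50,90,99]))
E
```

```text
eef_pos: [516.8, -272.6, 262.0]
force: [1.2, 0.2, 0.6]
at box [130.1  -0.9  92. ] shift [-27.8   0.9  81.1] turn [0. 0. 0.] F [1.2 0.2 0.6] q [-0.69  0.43  1.26  0.    1.46 -0.9 ] 6.802789192402862e-05 22.6
[-1.63273099e+02 -1.60971497e+02 -3.94839456e+01 -1.22248732e+01
  5.68437427e-02  2.34216446e+02]
```

View pics/w6.png

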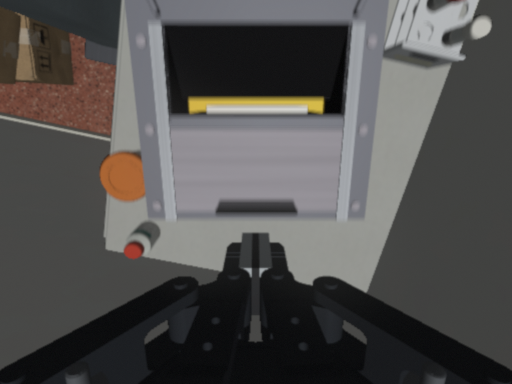

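The slot shows a yellow inner wall with a white strip at about (257,108), which is probably the cassette inside. I'll measure its depth.

```bash

python3 - <<'E'
from h import *
s=sense();c=capture('wrist');P=cloud(c,s)
for v in range(94,118,2): print(v,[(c['color'][v,u].tolist(),tobox(P[v,u]).tolist()) for u in(215,257)])
print(place_of('cassette','wrist'))
E
```

```text
94 [([207, 178, 71], [51.1, -52.0, -160.5]), ([209, 182, 73], [51.2, 0.1, -161.3])]
96 [([207, 179, 71], [53.5, -52.0, -160.2]), ([209, 183, 73], [53.6, 0.1, -160.3])]
98 [([205, 177, 79], [55.8, -52.3, -161.7]), ([200, 175, 80], [56.0, 0.1, -160.9])]
100 [([197, 192, 180], [58.7, -41.3, -74.7]), ([199, 196, 186], [58.9, -0.3, -75.9])]
102 [([208, 206, 199], [60.6, -41.2, -73.4]), ([211, 209, 204], [60.7, -0.3, -75.2])]
104 [([209, 206, 200], [62.5, -41.6, -75.7]), ([210, 209, 203], [62.6, -0.4, -75.1])]
106 [([144, 142, 138], [64.4, -41.7, -76.0]), ([140, 139, 135], [64.5, -0.3, -75.9])]
108 [([88, 89, 93], [64.9, -32.1, -1.1]), ([94, 95, 99], [65.0, -0.7, -0.1])]
110 [([119, 120, 127], [66.3, -32.0, 0.3]), ([123, 125, 131], [66.5, -0.7, -1.0])]
112 [([119, 120, 127], [67.8, -32.1, -0.6]), ([123, 125, 131], [67.9, -0.7, -0.4])]
114 [([119, 121, 128], [69.3, -32.2, -1.0]), ([123, 125, 132], [69.3, -0.7, 0.9])]
116 [([120, 121, 128], [70.7, -32.1, 0.2]), ([123, 125, 132], [70.8, -0.7, 0.3])]
[{'centre': [258.2, 99.1], 'conf': 0.27}]
```

The cassette stands on the box floor with its top edge 75 below the box top, so it is in. Closing the shutter now.

```bash

python3 -m jog '[{"tx":-29,"ty":1,"tz":0,"ax":0,"ay":0,"az":0,"jaw":1},{"tx":0,"ty":0,"tz":30,"ax":0,"ay":0,"az":0,"jaw":1},{"tx":0,"ty":0,"tz":30,"ax":0,"ay":0,"az":0,"jaw":1},{"tx":0,"ty":0,"tz":20,"ax":0,"ay":0,"az":0,"jaw":1},{"tx":0,"ty":0,"tz":0,"ax":0,"ay":0,"az":0,"jaw":1}]'| egrep 'pos|force: \['
for i in 1 2; do python3 -m jog '[{"tx":7,"ty":0,"tz":0,"ax":0,"ay":0,"az":0,"jaw":1},{"tx":7,"ty":0,"tz":0,"ax":0,"ay":0,"az":0,"jaw":1},{"tx":7,"ty":0,"tz":0,"ax":0,"ay":0,"az":0,"jaw":1},{"tx":7,"ty":0,"tz":0,"ax":0,"ay":0,"az":0,"jaw":1},{"tx":7,"ty":0,"tz":0,"ax":0,"ay":0,"az":0,"jaw":1}]'| egrep 'pos|force: \['; done
python3 -c "
from h import *
go([73,0,11])"
```

```text
eef_pos: [523.2, -298.6, 180.9]
force: [1.2, 1.0, 0.7]
eef_pos: [516.2, -265.3, 182.0]
force: [0.2, -2.1, 1.2]
eef_pos: [508.8, -231.0, 181.8]
force: [0.9, -1.3, 1.6]
at box [87.8  0.  11.8] shift [14.8 -0.   0.8] turn [ 0. -0. -0.] F [ 0.9 -1.3  1.6] q [-0.64  0.43  1.47  0.    1.25 -0.85] -0.00010603409025983122 24.625
```

```bash

python3 -m jog '[{"tx":5,"ty":0,"tz":0,"ax":0,"ay":0,"az":0,"jaw":1},{"tx":4,"ty":0,"tz":0,"ax":0,"ay":0,"az":0,"jaw":1},{"tx":2,"ty":0,"tz":0,"ax":0,"ay":0,"az":0,"jaw":1},{"tx":0,"ty":0,"tz":0,"ax":0,"ay":0,"az":0,"jaw":1}]'| egrep 'pos|force: \['
for i in 1 2 3 4 5; do python3 -m jog '[{"tx":1.2,"ty":0,"tz":0,"ax":0,"ay":0,"az":0,"jaw":1},{"tx":0,"ty":0,"tz":0,"ax":0,"ay":0,"az":0,"jaw":1}]'| egrep 'pos|force: \['; done
```

```text
eef_pos: [506.5, -220.4, 181.6]
force: [0.2, 0.0, -0.2]
eef_pos: [506.3, -219.5, 181.6]
force: [0.5, -0.5, -0.1]
eef_pos: [506.1, -218.4, 181.7]
force: [0.3, -2.3, -1.8]
eef_pos: [506.0, -218.4, 181.8]
force: [1.3, -8.1, -4.5]
eef_pos: [506.0, -218.3, 181.8]
force: [3.5, -14.3, -6.4]
eef_pos: [506.0, -218.2, 181.9]
force: [4.1, -19.1, -8.1]
```

```bash

python3 -m jog '[{"tx":-12,"ty":0,"tz":0,"ax":0,"ay":0,"az":0,"jaw":1},{"tx":-10,"ty":0,"tz":-30,"ax":0,"ay":0,"az":0,"jaw":1},{"tx":-10,"ty":0,"tz":-50,"ax":0,"ay":0,"az":0,"jaw":1},{"tx":-10,"ty":0,"tz":-40,"ax":0,"ay":0,"az":0,"jaw":1},{"tx":0,"ty":0,"tz":0,"ax":0,"ay":0,"az":0,"jaw":1}]'| egrep 'pos|force: \['
python3 - <<'E'
from h import *
go([73,0,11])
s=sense();c=capture('wrist');save(c,'w7');P=cloud(c,s).reshape(-1,3);B=np.c_[(P-O)@ex,(P-O)@ey,P[:,2]-170]
m=(abs(B[:,1])<40)&(B[:,0]>30)&(B[:,0]<150)&(B[:,2]>12)&(B[:,2]<35)
print('tab',m.sum(),np.percentile(B[m],[2,50,98],axis=0).round(1) if m.sum() else '')
for x in range(-8,80,4):
    k=(abs(B[:,1])<50)&(B[:,0]>=x)&(B[:,0]<x+4)&(B[:,2]<50);print(x,np.percentile(B[k,2],[5,50,95]).round() if k.sum() else '')
E
```

```text
eef_pos: [514.9, -256.7, 304.7]
force: [0.2, -0.1, 0.6]
at box [114.1   0.5 134.7] shift [ 41.6  -1.  123.6] turn [ 0.004  0.004 -0.   ] F [ 0.2 -0.1  0.6] q [-0.67  0.39  1.21  0.    1.54 -0.88] 0.002063872118519299 27.0
tab 436 [[ 59.8 -29.1  17.4]
 [ 61.5  -0.6  26.5]
 [ 63.3  27.8  28.1]]
-8 [-2. -0.  1.]
-4 [-2. -0.  1.]
0 [-2. -1.  2.]
4 [2. 3. 4.]
8 [2. 3. 4.]
12 [2. 3. 4.]
16 [2. 3. 4.]
20 [2. 3. 4.]
24 [2. 3. 4.]
28 [2. 3. 4.]
32 [2. 3. 4.]
36 [2. 3. 4.]
40 [2. 3. 4.]
44 [2. 3. 4.]
48 [2. 3. 4.]
52 [2. 3. 4.]
56 [ 2.  3. 19.]
60 [ 2. 26. 28.]
64 [2. 3. 4.]
68 [-1.  1.  4.]
72 [-2. -0.  1.]
76 [-2. -0.  1.]
```

The shutter is shut: it reached its stop at the expected travel, and the tab is at about 61.5. Handing in.

```bash
python3 -c "
from rig import finish_job
print(finish_job())"
```

```text
the job is handed in; nothing more can be done
None
```

The cassette dropped through the slot into the waste box and the shutter is shut against its stop; the arm never worked near the cup or bottle, and I handed the job in at about 27 s (no verdict was returned).

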